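# Switch on the hob under the frying pan

## Task

Switch on the countertop hob under the frying pan, pressing its controls with the fingertips. First press down the far half of the rocker switch (the half toward the cooking plates), then push fully in the one round key nearest the plate on which the frying pan stands, and last press the long bar between the two round keys fully down and let it spring back. Leave the other round key out, and do not lift, tip or push away the pans, the jar or the mug.

Things in the scene. Friction and masses are not known exactly. Their poses are not given: they have to be found in the camera images.
- hob: White hob 340 (x) x 520 (y) x 65 mm high, fixed. Origin: centre of its underside. x points level from the control strip (robot side) to the plates, y left, z up. The control panel is its flat top, 65 mm up; four black controls on one line at hob x = -125 mm: rocker y = +200, left key y = +110, bar y = 0, right key y = -110. Two dark plates, 170 mm across, 8 mm high.
- plate_left (a point): Centre of the top of the left cooking plate (hob x = +60, y = +125 mm, 73 mm above the counter); the left round key belongs to it. Axes as the hob.
- plate_right (a point): Centre of the top of the right cooking plate (hob x = +60, y = -125 mm, 73 mm above the counter); the right round key belongs to it. Axes as the hob.
- rocker_far (a point): On the top of the rocker, on its far half (plate side; up while off; small white dot); moves with it. Black V-shaped rocker, two halves each 32 (hob x) x 30 mm, pivoting at the middle about hob y. Off: the point is 21 mm above the panel, 17.6 mm beyond the pivot, and the far half slopes up to 25 mm at its end. Pressed home: the far half lies level, 16 mm above the panel.
- rocker (a joint): Rocker angle in rad: 0 = off (far half up; it starts within 0.04 of this), 0.28 = fully on (far half down, near half up). Pressing the far half down increases it. It stays where it is left; about 1 to 2 N at the point turns it; it stops hard at 0.28.
- key_left_top (a point): Centre of the top face of the left round key, a black upright cylinder 30 mm across, 14 mm proud of the panel when out. Axes as the hob.
- key_left (a joint): How far the left round key is pushed in, m: 0 = out, 0.008 = fully in (top then 6 mm above the panel, hard stop). Pushes straight down with about 2.5 N, has no spring, and stays where it is left.
- key_right_top (a point): Centre of the top face of the right round key, same shape and size as the left one.
- key_right (a joint): How far the right round key is pushed in, m; same behaviour as the left key.
- bar_top (a point): Centre of the top face of the long start bar, black, 24 (hob x) x 84 (hob y) mm, 14 mm proud of the panel when out.
- bar (a joint): How far the bar is pressed, m: 0 = out, 0.006 = fully down (hard stop). Spring: 1.1 N to start, 4.4 N at the bottom; springs back when released.
- frying_pan: Bare aluminium shallow frying pan with flared sides, 204 mm across the rim, 156 mm across the base, 42 mm high, with a straight black handle 150 mm long pointing roughly away from the robot (along the pan's x axis). Loose, standing on one of the two plates. Origin: centre of the underside, z up.
- saucepan: Bare aluminium deep saucepan, 160 mm across, 65 mm high, with a black handle 130 mm long along its x axis, roughly away from the robot. Loose, standing on the other plate. Origin: centre of the underside, z up.
- jar: Amber glass jar, 52 mm across, 100 mm high, standing loose on the counter left of the hob. Origin: centre of the underside, z up.
- mug: White mug, 80 mm across, 90 mm high, standing loose on the counter right of the hob. Origin: centre of the underside, z up.
Not all that is in view belongs to the job. Several things have the shape of the mug; the one meant has the colours described above. Of the things shaped like the jar, the amber one is meant.

How it is judged:
By the outcome, as a careful person would: the job done as asked, in the order asked, and still so for the second after the job is handed in, with the robot touching nothing.
It also fails if it takes over 45 s, if anything falls off the work surface, if the arm or the gripper's body presses on something with over 40 N, if the wrist force passes 120 N, or if a joint passes its speed limit or range.

## Robot

A 6-joint arm with a two-finger parallel gripper is mounted at the origin on the work surface. World frame = base frame: x ahead of the robot, y to its left, z up, the work surface at z = 0. Lengths are in m, angles in rad, forces in N, time in s.
With the tool pointing down it reaches from about 0.25 to 0.775 m from the base axis. Payload 4 kg.
Tool frame: the origin (TCP) lies at the very end of the fingers, on their centre line; the grasp point (between the pads) lies 19 mm behind it (manip.pinch_z is the z of the grasp point in the tool frame, in m); z points along the fingers, y is the line along which they close (so a half turn about z gives the same grasp; the last joint's range is limited). The gripper opens to 94 mm and grips with 3 to 60 N. Pads are 16 mm wide; open, the fingers measure 119 mm over their backs; the gripper's body (75 mm by 177 mm) begins 78 mm behind the grasp point.
Start: joints at [-1.288, 0.087, 1.371, -0, 1.684, -0.103], TCP at [0.207, -0.51, 0.206] pointing down, gripper open.
Joint ranges: [-3.1, 3.1], [-0.76, 2.03], [0.27, 2.55], [-1.08, 4.22], [0.17, 2.65], [-2.57, 2.57]. Speed limits (rad/s): [2.79, 2.79, 3.14, 3.14, 3.14, 3.14].

## Interface

Orientations are given as a rotation vector (axis times angle).
In Python, from station import monitor, grab_frame, ticket, models, manip gives the robot as it stands.
- The arm moves only by the shell command python3 -m jog 'ROWS' [OPENING] [FORCE]. ROWS is JSON, a list that holds one entry, the list of rows, each a list of 4 numbers: the shift along the tool's x, y, z in cm, then the turn about the tool's z in degrees. A call has 1 to 20 rows; each row is the pose to reach, as a shift and turn from the pose commanded when the call began, along the tool's axes at that moment; what a row does not reach only later rows make up. A row lasts 1/12 s, in which the tool goes at most 41.7 mm and 7.16 degrees, less where a joint would pass 70% of its speed; a pose out of reach is approached as far as the arm can. A call with a gripper value outside its range is refused whole. OPENING is the finger opening in cm, from 0 to 9.4, set as the call begins (- or left out, the last holds). The fingers move at their own pace and stop on an object; FORCE is the grip in N (left out, the last holds). Time passes only in rows, so rows that repeat a pose let the fingers close. It gives the time, the measured TCP pose, the force, the opening and the grip force at its end, in the units of the state.
- monitor.state(): the state, without advancing time (a new reading comes with each control period).
- grab_frame(name): name is "side" or "top"; returns a dict with "frame" (420x560x3 uint8, red, green, blue), "depth" (420x560 float32, m along the optical axis (not along the pixel's ray), 0 where there is no reading), "intrinsics" (3x3 intrinsics, pixels), "R" (3x3) and "t" (3): a world point X has camera coordinates R X + t. Camera axes: x right, y down, z forward; pixel columns grow to the right and rows downward; lengths in m; the calibration is good to about 2 mm. A picture is of the moment at which its call begins.
- ticket.close_job(): hands the job in; it is judged then, once.
Trained networks look in the newest picture that a camera, given by its name, has taken for a name from the list of things; names that differ only in an ending like _2 or _b are one class to them, and where a whole thing is asked for, a point or a joint stands for the part that bears it (a point fixed in the world has none). Each returns a list of dicts, best first, with "conf" (0 to 1); they miss things now and then, are a little off and sometimes report something else, mostly with a low value. They report only what shows in the picture. A call takes as long as a camera call. They do not tell look-alikes from the thing itself.
- models.boxes_of(camera, query): "centre" ([column, row] as shares, 0 to 1, of the picture: columns of its width, rows of its height, amid what is visible of it).
The state is a dict: "time": time; "joint_pos": joint angles; "joint_velocities": joint speeds; "joint_torque": joint torques, N m; "ee_pos": TCP position; "eef_rot": TCP orientation; "ft_force": force on the tool from outside, world axes, zero at the start; "torque": the same for the moment, N m; "width": opening from 0.0 (shut) to 1.0 (fully open); "grasp_force": force on a finger pad.
Only numpy, scipy, OpenCV 4.12 (cv2) and the standard library are available. Lean on these libraries where they do the work, as an engineer would, in place of code of your own. Each camera call takes 0.05 s, during which the arm holds its last target. There are 200 camera calls.

## Working session

There is one attempt and no reset: what is moved stays moved. The work goes in short steps, Python scripts to look and compute and a shell command to move; the robot and the scene stay as the last step left them, time stands still between calls to the robot, and variables do not carry over. Pictures are saved under pics/ and viewed, at most 10 in all, crops included, and the job is handed in when it is done.

```bash
mkdir -p pics; python3 - <<'E'
from station import monitor, grab_frame, models
import cv2,numpy as np
s=monitor.state();print(s['time'],s['ee_pos'],s['eef_rot'],s['width'])
for c in('top','side'):
    f=grab_frame(c);cv2.imwrite(f'pics/{c}0.png',f['frame'][:,:,::-1]);np.savez(f'{c}0.npz',**f)
    for q in('rocker','key_left','bar','frying_pan','saucepan','hob'):
        print(c,q,[(np.round(np.array(d['centre'])*[560,420],1).tolist(),round(d['conf'],2)) for d in models.boxes_of(c,q)][:3])
E
```

```text
0.0 [ 0.20680792 -0.50904564  0.20434263] [-3.08121102e+00 -6.01797301e-01  2.63886611e-04] 0.9983674721081026
top rocker [([206.4, 200.0], 0.48), ([279.6, 191.1], 0.27)]
top key_left [([280.9, 192.8], 0.38)]
top bar [([266.7, 210.3], 0.6)]
top frying_pan [([233.8, 142.8], 0.7)]
top saucepan [([317.3, 154.3], 0.76)]
top hob [([280.0, 192.4], 0.96), ([233.9, 207.5], 0.62)]
side rocker [([260.5, 148.2], 0.64)]
side key_left []
side bar [([256.6, 205.2], 0.62)]
side frying_pan [([320.3, 159.7], 0.76)]
side saucepan [([331.0, 228.1], 0.9)]
side hob [([283.6, 236.9], 0.92)]
```

View pics/top0.png

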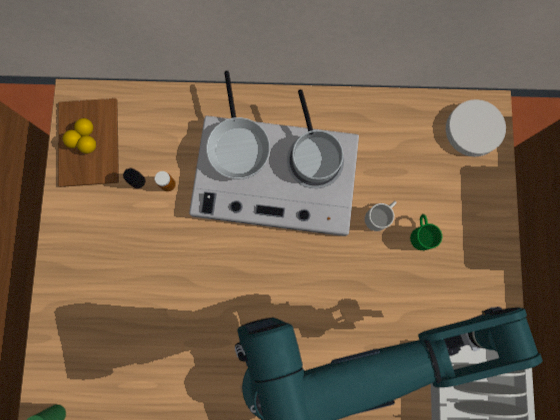

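View pics/side0.png

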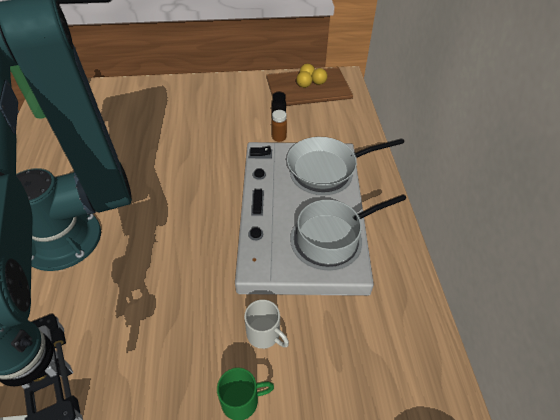

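The frying pan (shallow, top view 238,148) stands on the left plate, so the left key is wanted. Top view: rocker ~(207,203), left key ~(236,206), bar ~(269,211), right key ~(304,215).

```bash
cat > h.py <<'E'
import numpy as np,cv2
def ray(f,u,v,z):
    d=f['R'].T@np.linalg.inv(f['intrinsics'])@[u,v,1]; o=-f['R'].T@f['t']; return o+d*(z-o[2])/d[2]
def blob(f,u,v,r=14,rad=80):
    g=f['frame'].max(2); m=(g<rad).astype(np.uint8)
    n,l,s,c=cv2.connectedComponentsWithStats(m)
    k=[i for i in range(1,n) if np.hypot(*(c[i]-[u,v]))<r and s[i,4]>15]
    k=max(k,key=lambda i:s[i,4]); return c[k],s[k]
E
python3 - <<'E'
from h import *
Y=dict(key_left=.11,bar=0,key_right=-.11)
for c,px in(('top',[(236,206),(269,211),(304,215),(207,203)]),('side',[(260,174),(257,203),(256,233),(260,152)])):
    f=dict(np.load(c+'0.npz'));P=[]
    for (u,v) in px:
        b,s=blob(f,u,v); p=ray(f,*b,.078)
        K=f['intrinsics'];d=f['depth'][int(round(b[1])),int(round(b[0]))]
        X=f['R'].T@(np.linalg.inv(K)@[b[0],b[1],1]*d-f['t'])
        P.append(p);print(c,b.round(1),s,p.round(4),'depth',X.round(4))
    P=np.array(P)[:3,:2]; d=P[0]-P[2]; print('len',np.linalg.norm(d),'yaw',np.degrees(np.arctan2(-d[0],d[1])),'mean',P.mean(0))
E
```

```text
top [235.1 206.2] [230 201  11  11  95] [0.5554 0.1406 0.078 ] depth [0.5559 0.1409 0.0747]
top [269.4 210.6] [256 205  28  12 244] [0.544  0.0306 0.078 ] depth [0.5439 0.0306 0.0786]
top [303.1 214.7] [298 210  11  11  98] [ 0.5335 -0.0774  0.078 ] depth [ 0.5325 -0.0771  0.0845]
top [207.7 203. ] [201 192  14  22 226] [0.5632 0.229  0.078 ] depth [0.5625 0.2285 0.0821]
len 0.219098444739221 yaw -5.737169081601681 mean [0.54426604 0.0312831 ]
side [259.  173.6] [254 169  12  10 100] [0.5605 0.1282 0.078 ] depth [0.5605 0.1292 0.077 ]
side [257.4 201.8] [252 189  12  26 267] [0.5495 0.0197 0.078 ] depth [0.5496 0.021  0.0764]
side [255.6 233.1] [250 227  13  13 136] [ 0.539  -0.0872  0.078 ] depth [ 0.5391 -0.0855  0.0757]
side [260.3 152.1] [249 146  23  12 218] [0.5697 0.2198 0.078 ] depth [0.5697 0.2204 0.0774]
len 0.21651971621164257 yaw -5.686020283111541 mean [0.54968995 0.02024077]
```

```bash
python3 - <<'E'
from h import *
for c in('top','side'):
    f=dict(np.load(c+'0.npz'));print(c,'cam',(-f['R'].T@f['t']).round(3))
    v,u=np.mgrid[:420,:560];K=f['intrinsics'];d=f['depth']
    C=np.stack([(u-K[0,2])/K[0,0]*d,(v-K[1,2])/K[1,1]*d,d],-1)
    X=(C-f['t'])@f['R']
    m=((X[...,2]>.055)&(X[...,2]<.09)&(d>0)&(X[...,0]>.4)&(abs(X[...,1])<.35)).astype(np.uint8)
    n,l,s,cc=cv2.connectedComponentsWithStats(m);k=1+s[1:,4].argmax();p=X[l==k]
    print('z med panel',np.median(p[:,2]))
    r=cv2.minAreaRect((p[:,:2]*1000).astype(np.float32));print(r)
    t=np.radians(5.7);ux=np.array([np.cos(t),-np.sin(t)]);uy=np.array([np.sin(t),np.cos(t)])
    for a in(ux,uy):
        q=p[:,:2]@a;print(np.percentile(q,[0,.3,1,99,99.7,100]).round(4))
    # counter z
    tb=X[(abs(X[...,2])<.03)&(d>0)&(abs(X[...,1])<.4)&(X[...,0]>.3)&(X[...,0]<.6)];print('table z',np.median(tb[:,2]))
fs=[cv2.resize(cv2.imread('pics/top0.png')[110:245,180:370],(760,540),interpolation=2)]
cv2.imwrite('pics/topc.png',fs[0])
cv2.imwrite('pics/sidec.png',cv2.resize(cv2.imread('pics/side0.png')[130:305,220:390],None,fx=3.4,fy=3.4,interpolation=2))
E
```

```text
top cam [0.291 0.005 1.709]
z med panel 0.06574126408883002
((670.9963989257812, 16.1812744140625), (519.8628540039062, 341.31512451171875), 84.20465087890625)
[0.4954 0.4968 0.4982 0.8307 0.8337 0.8369]
[-0.1773 -0.1749 -0.1724  0.3376  0.3405  0.3429]
table z 0.0007270244916761551
side cam [ 0.534 -0.771  0.993]
z med panel 0.06344416333485592
((673.306884765625, 18.26318359375), (525.297607421875, 339.5728454589844), 84.25292205810547)
[0.4982 0.4995 0.5014 0.8337 0.8361 0.8379]
[-0.1777 -0.1754 -0.1741  0.3302  0.339   0.3477]
table z -0.0021442159343559144
```

View pics/topc.png

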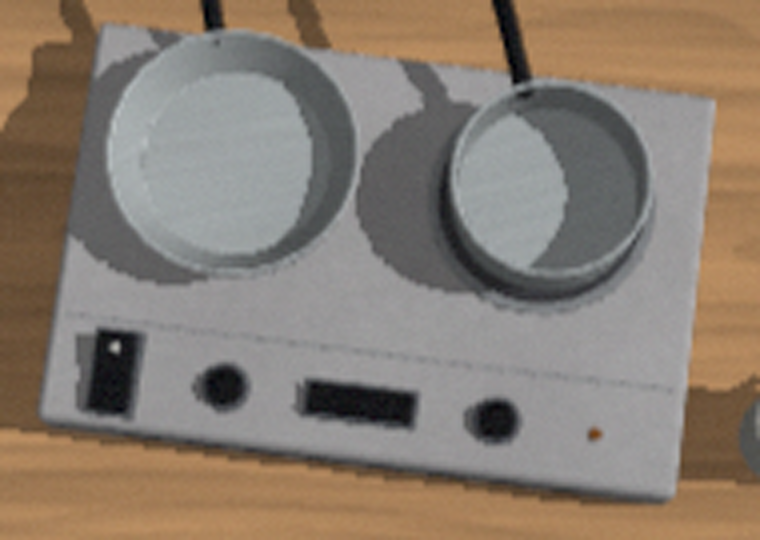

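View pics/sidec.png

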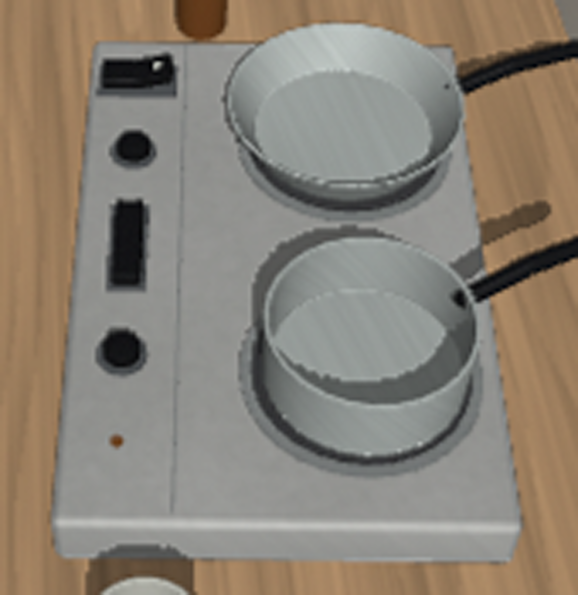

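The pictures confirm it: frying pan over the left plate. Dark blobs are biased by shadow (top) and side faces (side); the hob outline gives centre ≈(0.672,0.017), yaw −5.75°, which agrees with their average. Now the move.

```bash
cat >> h.py <<'E'
from scipy.spatial.transform import Rotation as Ro
t=np.radians(5.75);UX=np.array([np.cos(t),-np.sin(t),0]);UY=np.array([np.sin(t),np.cos(t),0])
C0=np.array([.672,.0168,0])
def hob(x,y,z): return C0+UX*x+UY*y+[0,0,z]
def go(p):
    from station import monitor
    s=monitor.state();R=Ro.from_rotvec(s['eef_rot']).as_matrix()
    b=R.T@UX
    print('t',s['time'],'pos',np.round(s['ee_pos'],4),'F',np.round(s['ft_force'],1),'target',p.round(4),'shift cm',(R.T@(p-s['ee_pos'])*100).round(2),'turn',np.degrees(np.arctan2(b[1],b[0])).round(1))
E
python3 -c "
from h import *
go(hob(-.105,.2,.2))"
```

```text
t 0.7 pos [ 0.207  -0.5096  0.2055] F [0.2 0.1 0.4] target [0.5876 0.2263 0.2   ] shift cm [ 62.95 -53.86   0.54] turn 27.9
```

```bash
python3 -m jog '[[[3,-2.6,0,2],[6,-5.2,0,4],[9.5,-8,0,6],[13,-11,0,8],[16,-14,0,10],[19,-16.5,0,12],[22,-19,0,14],[25.5,-22,0,16],[29,-25,0,18],[32,-27.5,0,20],[35,-30,0,22],[38,-32.5,0,24],[41,-35,0,26],[44,-38,0,27.9],[47,-40.5,0,27.9],[50,-43,0,27.9],[53,-45.5,0,27.9],[56,-48,0,27.9],[59.5,-51,0,27.9],[63,-53.9,0.5,27.9]]]' 0 10
python3 -m jog '[[[0,0,0,0],[0,0,0,0],[0,0,0,0]]]'
python3 -c "
from h import *
go(hob(-.105,.2,.11))"
```

```text
time: 2.37
ee_pos: [0.5849, 0.2216, 0.2024]
eef_rot: [-3.137, 0.158, -0.003]
ft_force: [0.3, -0.6, 0.6]
width: 0.008
grasp_force: 0.0
time: 2.62
ee_pos: [0.5836, 0.2192, 0.2009]
eef_rot: [3.137, -0.158, -0.001]
ft_force: [0.5, -1.1, 0.5]
width: 0.005
grasp_force: 0.0
t 2.6167 pos [0.5836 0.2192 0.2009] F [ 0.5 -1.1  0.5] target [0.5876 0.2263 0.11  ] shift cm [ 0.33 -0.76  9.08] turn -0.0
```

```bash
python3 -m jog '[[[0.3,-0.8,2,0],[0.3,-0.8,4,0],[0.3,-0.8,6,0],[0.3,-0.8,8,0],[0.3,-0.8,9,0],[0.3,-0.8,9,0],[0.3,-0.8,9,0]]]'
python3 - <<'E'
from h import *
from station import grab_frame
go(hob(-.105,.2,.09))
for c,(a,b,x,y) in dict(top=(150,240,150,290),side=(100,200,190,330)).items():
    f=grab_frame(c);cv2.imwrite(f'pics/{c}1.png',cv2.resize(f['frame'][a:b,x:y,::-1],None,fx=5,fy=5,interpolation=2))
a=cv2.imread('pics/top1.png');b=cv2.imread('pics/side1.png')
w=700;m=np.zeros((950,w,3),np.uint8);m[:450,:a.shape[1]]=a;m[450:,:b.shape[1]]=b
cv2.imwrite('pics/n1.png',cv2.resize(m,None,fx=.63,fy=.63))
E
```

```text
time: 3.2
ee_pos: [0.5876, 0.226, 0.1121]
eef_rot: [3.137, -0.161, 0.001]
ft_force: [-0.1, -0.7, 1.3]
width: 0.005
grasp_force: 0.0
t 3.2 pos [0.5876 0.226  0.1121] F [-0.1 -0.7  1.3] target [0.5876 0.2263 0.09  ] shift cm [-0.01 -0.03  2.21] turn -0.1
```

View pics/n1.png

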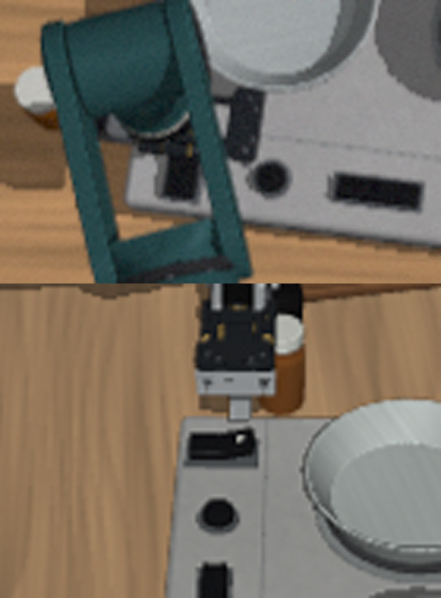

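The fingertip hangs right over the white dot (side view: tip (239,420), dot (239,438)). Press.

```bash
python3 -m jog '[[[0,0,1,0],[0,0,2,0],[0,0,2.3,0],[0,0,2.6,0],[0,0,2.8,0],[0,0,2.9,0],[0,0,3.0,0],[0,0,3.1,0],[0,0,3.1,0],[0,0,3.1,0]]]'
python3 -m jog '[[[0,0,0.1,0],[0,0,0.1,0],[0,0,0.1,0]]]'
```

```text
time: 4.13
ee_pos: [0.5881, 0.2271, 0.0812]
eef_rot: [-3.137, 0.159, -0.002]
ft_force: [0.2, -0.5, 5.4]
width: 0.008
grasp_force: 2.2
time: 4.38
ee_pos: [0.5881, 0.2271, 0.0812]
eef_rot: [-3.137, 0.159, -0.003]
ft_force: [-1.4, -0.8, 7.3]
width: 0.008
grasp_force: 3.8
```

Stop reached (z 81 mm as expected, force rising). A bit more, then lift and go over the left key.

```bash
python3 -m jog '[[[0,0,0.15,0],[0,0,0.15,0],[0,0,-1.5,0],[0,0,-4,0],[0,0,-4,0],[-1,3,-4,0],[-2,6,-4,0],[-2,9,-4,0],[-2,9,-4,0],[-2,9,-4,0],[-2,9,-4,0]]]'
python3 - <<'E'
from h import *
from station import grab_frame
go(hob(-.125,.11,.085))
f=grab_frame('side');cv2.imwrite('pics/s2.png',cv2.resize(f['frame'][100:220,200:330,::-1],None,fx=5,fy=5,interpolation=2))
E
```

```text
time: 5.3
ee_pos: [0.5583, 0.14, 0.1184]
eef_rot: [-3.137, 0.159, 0.002]
ft_force: [0.8, -0.2, 0.5]
width: 0.005
grasp_force: 0.0
t 5.3 pos [0.5583 0.14   0.1184] F [ 0.8 -0.2  0.5] target [0.5586 0.1388 0.085 ] shift cm [0.05 0.12 3.34] turn -0.1
```

View pics/s2.png

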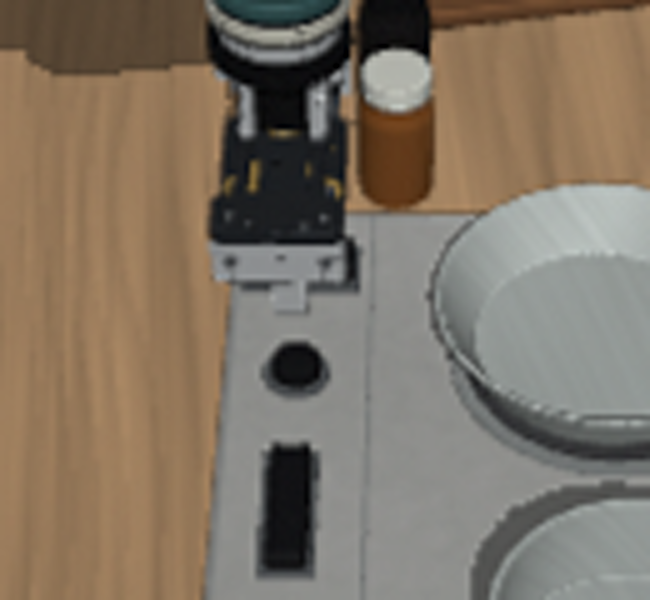

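Tip at (290,305) and key at (297,365) in the crop: on line, about 2 mm short in x. Press the left key.

```bash
python3 -m jog '[[[0.2,0.3,1.5,0],[0.2,0.3,3,0],[0.2,0.3,3.5,0],[0.2,0.3,3.8,0],[0.2,0.3,4.1,0],[0.2,0.3,4.3,0],[0.2,0.3,4.5,0],[0.2,0.3,4.6,0],[0.2,0.3,4.7,0],[0.2,0.3,4.75,0],[0.2,0.3,4.75,0],[0.2,0.3,4.75,0]]]'
python3 -m jog '[[[0,0,0.1,0],[0,0,0.1,0],[0,0,0.1,0]]]'
```

```text
time: 6.35
ee_pos: [0.5609, 0.1365, 0.0723]
eef_rot: [-3.137, 0.159, -0.002]
ft_force: [1.4, 1.6, 2.6]
width: 0.009
grasp_force: 1.2
time: 6.6
ee_pos: [0.5609, 0.1365, 0.0713]
eef_rot: [-3.137, 0.159, -0.002]
ft_force: [1.1, 1.5, 4.2]
width: 0.006
grasp_force: 1.7
```

```bash
python3 -m jog '[[[0,0,0.1,0],[0,0,0.2,0],[0,0,0.2,0],[0,0,0.2,0]]]'
```

```text
time: 6.93
ee_pos: [0.561, 0.1365, 0.0712]
eef_rot: [-3.137, 0.159, -0.004]
ft_force: [-2.1, 0.9, 10.6]
width: 0.007
grasp_force: 5.2
```

Hard stop at 71.2 mm. Lift, move 110 mm to the bar.

```bash
python3 -m jog '[[[0,0,-2,0],[0,0,-4.5,0],[0,0,-4.5,0],[0,3,-4.5,0],[0,6,-4.5,0],[0,9,-4.5,0],[0,11,-4.5,0],[0,11,-4.5,0],[0,11,-4.5,0]]]'
python3 - <<'E'
from h import *
from station import grab_frame
go(hob(-.125,0,.073))
f=grab_frame('side');cv2.imwrite('pics/s3.png',cv2.resize(f['frame'][110:230,200:330,::-1],None,fx=5,fy=5,interpolation=2))
E
```

```text
time: 7.68
ee_pos: [0.5485, 0.0259, 0.1125]
eef_rot: [3.137, -0.163, -0.003]
ft_force: [0.8, 0.2, 0.0]
width: 0.005
grasp_force: 0.0
t 7.6833 pos [0.5485 0.0259 0.1125] F [0.8 0.2 0. ] target [0.5476 0.0293 0.073 ] shift cm [-0.11 -0.33  3.95] turn -0.2
```

View pics/s3.png

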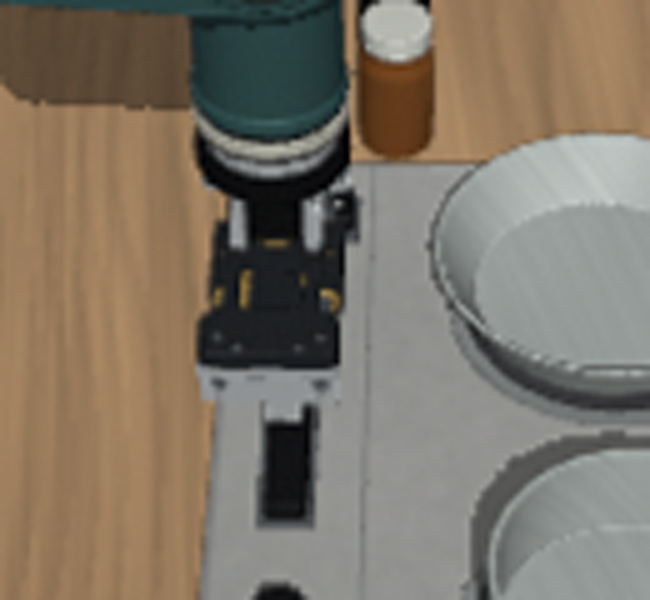

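The tip (285,415) lines up with the bar (top centre ~(287,465)). Press it with a slight shift toward its centre.

```bash
python3 -m jog '[[[0,-0.1,1.5,0],[0,-0.1,2.8,0],[0,-0.1,3.2,0],[0,-0.1,3.5,0],[0,-0.1,3.7,0],[0,-0.1,3.9,0],[0,-0.1,4.0,0],[0,-0.1,4.1,0],[0,-0.1,4.2,0],[0,-0.1,4.2,0],[0,-0.1,4.2,0]]]'
python3 -m jog '[[[0,0,0.1,0],[0,0,0.15,0],[0,0,0.15,0],[0,0,0.15,0]]]'
```

```text
time: 8.65
ee_pos: [0.5498, 0.0285, 0.0732]
eef_rot: [-3.137, 0.159, -0.002]
ft_force: [-2.9, 2.3, 6.7]
width: 0.005
grasp_force: 3.1
time: 8.98
ee_pos: [0.5499, 0.0285, 0.0731]
eef_rot: [-3.137, 0.159, -0.003]
ft_force: [-5.1, 2.6, 10.4]
width: 0.007
grasp_force: 5.6
```

Hard stop at 73.1 mm. Lift clear, swing away toward the robot and check.

```bash
python3 -m jog '[[[0,0,-2,0],[0,0,-5,0],[0,0,-9,0],[0,0,-13,0],[-4,2,-13,0],[-8,4,-13,0],[-12,6,-13,0],[-15,9,-13,0],[-18,12,-13,0],[-20,15,-13,0],[-20,15,-13,0],[-20,15,-13,0]]]'
python3 - <<'E'
from h import *
from station import grab_frame
for c,(a,b,x,y) in dict(top=(60,245,150,400),side=(100,350,220,400)).items():
    f=grab_frame(c);np.savez(c+'2.npz',**f)
    cv2.imwrite(f'pics/{c}2.png',cv2.resize(f['frame'][a:b,x:y,::-1],None,fx=2.4 if c=='side' else 3,fy=2.4 if c=='side' else 3,interpolation=2))
E
```

```text
time: 9.98
ee_pos: [0.3345, -0.103, 0.2007]
eef_rot: [3.135, -0.168, 0.004]
ft_force: [0.6, 0.2, 0.1]
width: 0.007
grasp_force: 0.0
```

View pics/side2.png

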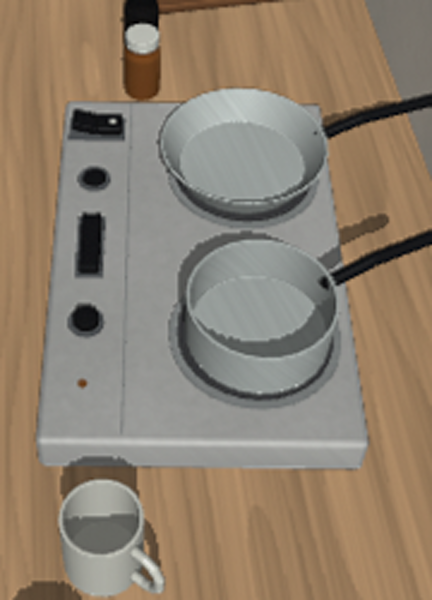

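The picture shows the rocker with its near half up (97,124), the left key sunk (94,177), the bar out (89,243), the right key still out (86,320), and the pans, jar and mug undisturbed. Handing in.

```bash
python3 -c "
from station import ticket
print(ticket.close_job())"
```

```text
the job is handed in; nothing more can be done
None
```

The hob under the frying pan is switched on: rocker pressed far-half down, then the left key pushed in, then the bar pressed and released. Each went to its hard stop, and the last picture shows the right key out and the pans, jar and mug in place; the job is handed in at about 10 s.

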